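# Fit and lock the lamp lens

### The arm

A 6-joint arm with a two-finger parallel gripper is mounted at the origin on the work surface. World frame = base frame: x ahead of the robot, y to its left, z up, the work surface at z = 0. Lengths are in m, angles in rad, forces in N, time in s.
With the tool pointing down it reaches from about 0.3 to 0.775 m from the base axis. Payload 14.6 kg.
Tool frame: the origin (TCP) lies at the very end of the fingers, on their centre line; the grasp point (between the pads) lies 19 mm behind it; z points along the fingers, y is the line along which they close (so a half turn about z gives the same grasp; the last joint's range is limited). The gripper opens to 94 mm and grips with 3 to 60 N. Pads are 16 mm wide; open, the fingers measure 119 mm over their backs; the gripper's body (75 mm by 177 mm) begins 78 mm behind the grasp point.
Start: joints at [-1.22, 0.3, 1.521, -0, 1.321, -0.067], TCP at [0.223, -0.503, 0.205] pointing down, gripper open.
Joint ranges: [-3.03, 3.03], [-0.79, 2.21], [0.23, 2.52], [-1.04, 4.18], [0, 3.07], [-2.55, 2.55]. Speed limits (rad/s): [2.22, 2.22, 2.57, 3.14, 3.14, 3.14].

### API

Orientations are given as [roll, pitch, yaw] about the fixed x, y, z axes, in that order (R = Rz(yaw) Ry(pitch) Rx(roll)).
In Python, from station import ctrl, cams gives the robot as it stands. The module is installed in compiled form; this text tells all that it offers.
- The arm moves only by the tool arm_command, never from a script. Its argument "plan" is a list that holds one entry, the list of rows, each a list of 7 numbers: the shift along the tool's x, y, z in normalised numbers (1 is 800 mm), then the turn, a rotation vector about the tool's x, y, z in a scale on which 1.0 is 120 degrees, then the closure, from -1 (fully open) to 1 (shut). A call has 1 to 12 rows; each row is the pose to reach, as a shift and turn from the pose commanded when the call began, along the tool's axes at that moment; what a row does not reach only later rows make up. A row lasts 1/10 s, in which the tool goes at most 50 mm and 8.59 degrees, less where a joint would pass 70% of its speed; a pose out of reach is approached as far as the arm can. Shift and turn numbers lie between -1 and 1, and a call with a number outside is refused. A call with a gripper value outside its range is refused whole. The fingers move at their own pace and stop on an object; "squeeze" is the grip in N (left out, the last holds). Time passes only in rows, so rows that repeat a pose let the fingers close. It gives the time, the measured TCP pose, the force, the opening and the grip force at its end, in the units of the state.
- ctrl.get_obs(): the state, without advancing time (a new reading comes with each control period).
- cams.camera(name): name is "side" or "top" or "wrist"; returns (picture, depth): 384x512x3 uint8, blue, green, red; 384x512 float32, m along the optical axis (not along the pixel's ray), 0 where there is no reading.
- cams.camera_info(name): a dict with "fx", "fy", "cx", "cy" (pixels), "world_to_cam" (4x4, takes a point from world to camera coordinates). Camera axes: x right, y down, z forward; pixel columns grow to the right and rows downward; lengths in m; the calibration is good to about 2 mm. The wrist camera is an equidistant fisheye: a pixel r from the principal point sees the ray r / f radians off the axis. A picture is of the moment at which its call begins: read the wrist's pose just before it. camera_info takes no time and is no camera call; for the wrist camera it gives the pose at the moment of the call.
- ctrl.hand_in(): hands the job in; it is judged then, once.
The state is a dict: "time_s": time; "qpos": joint angles; "joint_vel": joint speeds; "tau": joint torques, N m; "ee_pos": TCP position; "eef_rot": TCP orientation; "force": force on the tool from outside, world axes, zero at the start; "moment": the same for the moment, N m; "grip_width": finger opening in m; "grip_force": force on a finger pad.
Only numpy, scipy, OpenCV 4.12 (cv2) and the standard library are available. Lean on these libraries where they do the work, as an engineer would, in place of code of your own. Each camera call takes 0.05 s, during which the arm holds its last target. There are 200 camera calls.

### The job

Throw the handle of the spring-loaded hold-down finger back so that the finger lifts off the lens, then take the lens from its stand and lower it flat onto the seat of the lamp housing, flange down and without letting it drop. Put the deep retaining ring with the three studs over it, studs through the slots in the housing's rim, and screw it clockwise until it is snug down on the lens flange. Let go of everything and leave the other parts on the bench where they are.

Things in the scene. Friction and masses are not known exactly. Their poses are not given: they have to be found in the camera images.
- stand: Low lens stand fixed to the bench: grey base plate 150 x 90 x 8 mm (45 mm behind to 105 mm ahead of the origin along x), with a round black pedestal, 72 mm wide, top 20 mm above the bench, where the lens stands between three 4.4 mm pins rising 3.5 mm above the pedestal. Origin on the bench under the pedestal's centre; +x points to the hold-down's post, +z up.
- finger (a joint): Hold-down finger, a bent lever: one leg presses the lens flange 22 mm from the stand's axis, the other is the upright handle. 0 rad = finger down, handle upright; grows to 1.1 as the handle goes towards the stand's +x and the finger rises. Over-centre spring: pulls down below 0.45 rad (about 5 N at the bar to start), beyond that snaps up to 1.1 and stays.
- hinge (a point): The finger's hinge, 55 mm from the stand's origin along its +x and 34 mm above the bench; its axis runs along the stand's y. With the finger raised to 1.1 its tip is about 33 mm from the stand's z axis and its top about 75 mm above the bench.
- handle (a point): Middle of the hold-down's cross bar, a 12 mm thick, 44 mm long rubber bar along the stand's y, 61 mm from the hinge (95 mm above the bench with the finger down). Can be pushed over with closed fingers from the lens side, passing above the lens (its top is 66 mm above the bench).
- lens: Glass top-hat lens, loose, about 50 g: flange 56 mm wide and 6 mm thick, and on it a round barrel 26 mm wide, up to 46 mm above its underside; grasp the barrel's top. Origin at the centre of its underside, +z up the barrel.
- cell: Round aluminium lamp housing fixed to the bench, open at the top: foot 112 mm wide, 8 mm high; wall 92 mm wide; rim 48 mm above the bench with an opening 62 mm wide. Three slots in the rim, each 40 degrees wide and reaching out to 39 mm from the axis, are centred at 0, 120 and 240 degrees from its +x about z. Origin on the bench on its axis, z up.
- slot (a point): On the landing under the housing's first slot (at 0 degrees), 35 mm above the bench, 35 mm from the axis. From 10 degrees clockwise (seen from above) of each slot's centre a groove slopes under the rim, falling 8 mm over 70 degrees to a stop; a stud stops 75 degrees from the slot's centre. The groove gives a stud 2 mm of play in height. Axes as the housing's.
- seat (a point): Centre of the flat seat inside the housing on which the lens flange rests, 20 mm above the bench; axes as the housing's.
- ring: Deep steel retaining ring, loose, about 160 g: tube 56 mm outside, 40 mm bore, 40 mm tall, knurled above, with three 6 mm round studs at 0, 120 and 240 degrees from its +x, out to 36 mm from the axis, centred 5 mm above its underside. Origin at the centre of its underside, +z up. Grasp its outside 25 mm or more above the underside, to clear the housing's rim.
- ring_top (a point): Centre of the ring's top, 40 mm above its underside. With the studs on the landings the ring's underside is 33 mm above the bench; screwed home on the lens flange, 26 mm.
- collar: Bystander: plain stainless shaft collar, 54 mm outside, 25 mm bore, 18 mm high, no studs. Origin at the centre of its underside. Its place and the ring's may be swapped.
- coupler: Bystander: black hydraulic quick coupler standing upright, 38 mm wide, 66 mm tall. Origin at the centre of its underside.
- gear: Bystander: bronze gear segment lying flat, about 30 x 75 x 14 mm. Origin on its underside, in the middle.
- tray: Bystander: blue plastic bolt tray 140 x 180 x 40 mm. Origin at the centre of its underside.
- bolt: Bystander: dark bolt standing on its head, 22 mm wide, 49 mm tall. Origin at the centre of its underside.
- wrench: Bystander: 190 mm double open-ended wrench lying flat, 7 mm thick. Origin in the middle of its underside.
Not all that is in view belongs to the job. What is shaped like the ring but yellow is not meant.

How it is judged:
By the outcome, as a careful person would: the job done as asked, in the order asked, and still so for the second after the job is handed in, with the robot touching nothing.
It also fails if it takes over 64 s, if anything falls off the work surface, if the arm or the gripper's body presses on something with over 40 N, if the wrist force passes 120 N, or if a joint passes its speed limit or range.

## Working session

There is one attempt and no reset: what is moved stays moved. The work goes in short steps, Python scripts to look and compute and a tool call to move; the robot and the scene stay as the last step left them, time stands still between calls to the robot, and variables do not carry over. Pictures are saved under pics/ and viewed, at most 13 in all, crops included, and the job is handed in when it is done.

Besides the shell and the picture viewer there is one more tool, called after "Call:" by a JSON object that holds its "fn" and its "kwargs", one argument or row to a line. arm_command: Moves the arm, as the interface text tells. Its arguments: {"type":"object","properties":{"plan":{"type":"array"},"squeeze":{"type":"number"}},"required":["plan"]}

```bash
mkdir -p pics
cat > h.py <<'E'
import numpy as np, cv2
from station import ctrl, cams
from scipy.spatial.transform import Rotation as R
def cloud(name):
    im,d=cams.camera(name); i=cams.camera_info(name)
    v,u=np.mgrid[:384,:512]
    T=np.linalg.inv(np.array(i["world_to_cam"]))
    P=np.dstack([(u-i["cx"])/i["fx"]*d,(v-i["cy"])/i["fy"]*d,d])
    W=P@T[:3,:3].T+T[:3,3]; W[d==0]=np.nan
    return im,W,T,i
E
python3 - <<'E'
from h import *
print(ctrl.get_obs())
for n in ["top","side"]:
    im,W,T,i=cloud(n); cv2.imwrite(f"pics/{n}0.png",im); np.save(f"{n}0.npy",W)
    print(n,T.round(3).tolist(),i["fx"],i["cx"],i["cy"])
E
```

```text
{'time_s': 0.0, 'qpos': array([-1.21960535e+00,  3.00464475e-01,  1.52157741e+00, -1.09082063e-05,
        1.32069564e+00, -6.66045903e-02]), 'joint_vel': array([-1.30708159e-03, -9.18356733e-04, -1.50728135e-04,  2.05766564e-03,
        3.23459967e-04, -5.30346834e-05]), 'tau': array([-5.08915873e-04, -5.31813526e+01, -3.52738559e+01,  7.08053727e-02,
        2.44317355e-02, -1.04346250e-04]), 'ee_pos': array([ 0.22306321, -0.50245028,  0.20489152]), 'eef_rot': array([-3.14044962e+00, -6.56546210e-05,  4.17798239e-01]), 'force': array([-0.29801345, -0.03956376, -0.35477492]), 'moment': array([0.00335232, 0.0268155 , 0.00533785]), 'grip_force': 0.0, 'grip_width': 0.09420048339079329}
top [[-0.014, -0.99, 0.141, 0.443], [-1.0, 0.011, -0.019, -0.034], [0.017, -0.141, -0.99, 1.053], [0.0, 0.0, 0.0, 1.0]] 410.70432591019335 251.70864953098757 193.59120100675023
side [[-0.974, -0.151, 0.169, 0.37], [-0.226, 0.674, -0.704, 0.898], [-0.008, -0.724, -0.69, 0.995], [0.0, 0.0, 0.0, 1.0]] 436.93117371193625 263.98949808620813 192.26974794061655
```

View pics/top0.png

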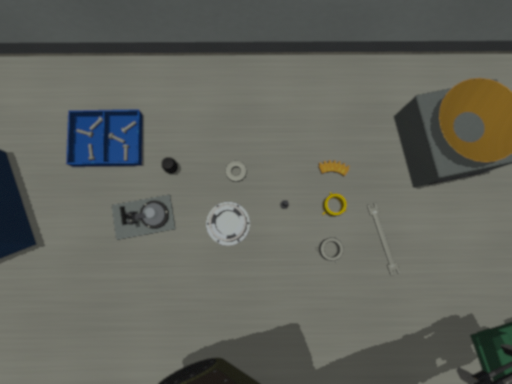

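View pics/side0.png

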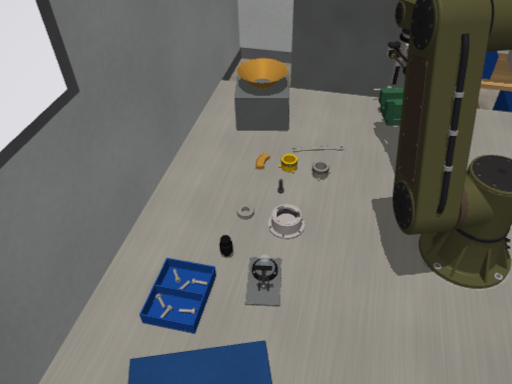

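The top view shows the stand at about (145,216), the housing at (228,223), a wide-bore grey ring at (331,248) and a flat collar at (235,172). The yellow decoy is at (335,205). Next I measure and zoom in.

Run:
```python
from h import *
W=np.load("top0.npy"); im=cv2.imread("pics/top0.png")
for n,(x0,x1,y0,y1) in dict(stand=(105,185,185,245),cell=(198,260,195,250),ring=(315,348,230,266),coll=(220,250,158,186)).items():
    P=W[y0:y1,x0:x1].reshape(-1,3); z=P[:,2]
    print(n,[(round(q,4)) for q in np.nanpercentile(z,[1,50,95,99,100])])
    for lo,hi in [(.004,.014),(.014,.03),(.03,.045),(.042,.055),(.055,.075),(.075,.12)]:
        m=(z>lo)&(z<hi); 
        if m.sum()>8:
            q=P[m][:,:2].astype(np.float32); c,r=cv2.minEnclosingCircle(q)
            print("  ",lo,hi,m.sum(),np.round(q.mean(0),4),"circ",np.round(c,4),round(r,4))
b=np.hstack([cv2.resize(im[y:y+66,x:x+66],(396,396),interpolation=cv2.INTER_CUBIC) for x,y in [(112,184),(196,191)]])
s=cv2.imread("pics/side0.png")
c=np.hstack([cv2.resize(im[232:265,314:348],(264,200),interpolation=cv2.INTER_CUBIC),cv2.resize(s[200:240,262:312],(264,200),interpolation=cv2.INTER_CUBIC),cv2.resize(s[155:185,300:340],(264,200),interpolation=cv2.INTER_CUBIC)])
cv2.imwrite("pics/z1.png",np.vstack([b,c]))
```

```text
stand [np.float64(-0.0047), np.float64(0.002), np.float64(0.0423), np.float64(0.0995), np.float64(0.1037)]
   0.004 0.014 1212 [0.5332 0.2312] circ [0.5462 0.2242] 0.1113
   0.014 0.03 503 [0.5402 0.1917] circ [0.5387 0.204 ] 0.0459
   0.03 0.045 144 [0.5342 0.2313] circ [0.5353 0.2199] 0.0383
   0.042 0.055 31 [0.5354 0.2157] circ [0.5418 0.219 ] 0.0372
   0.055 0.075 106 [0.5402 0.1984] circ [0.5351 0.2151] 0.0346
   0.075 0.12 104 [0.5323 0.2472] circ [0.5326 0.2474] 0.0226
cell [np.float64(-0.0042), np.float64(0.0022), np.float64(0.0485), np.float64(0.0506), np.float64(0.0535)]
   0.004 0.014 422 [0.5105 0.0043] circ [0.5319 0.0117] 0.0933
   0.014 0.03 491 [0.5179 0.0093] circ [0.5103 0.0048] 0.0397
   0.03 0.045 162 [0.5167 0.0115] circ [0.5168 0.0087] 0.0457
   0.042 0.055 501 [0.5168 0.0089] circ [0.5171 0.0088] 0.046
ring [np.float64(-0.0044), np.float64(0.0008), np.float64(0.0407), np.float64(0.0426), np.float64(0.0446)]
   0.004 0.014 56 [ 0.4492 -0.2438] circ [ 0.4521 -0.2543] 0.0513
   0.014 0.03 42 [ 0.4476 -0.2447] circ [ 0.4477 -0.2411] 0.0266
   0.03 0.045 236 [ 0.4487 -0.2468] circ [ 0.449 -0.247] 0.0287
   0.042 0.055 22 [ 0.452  -0.2404] circ [ 0.4488 -0.247 ] 0.0267
coll [np.float64(-0.0043), np.float64(0.0014), np.float64(0.0197), np.float64(0.0212), np.float64(0.0225)]
   0.004 0.014 47 [ 0.6466 -0.0105] circ [ 0.6529 -0.0113] 0.0406
   0.014 0.03 254 [ 0.6509 -0.0126] circ [ 0.6511 -0.0121] 0.0267
```

View pics/z1.png

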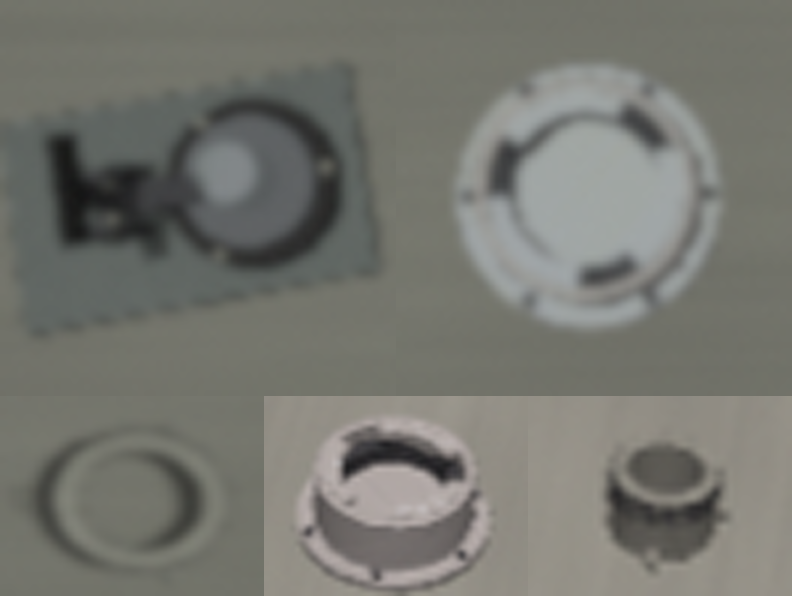

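The crop shows slots in the housing at three places (crop (503,168), (643,125), (607,270)). The finger and bar are left of the lens, and the ring has studs low on its tube. Casting rays for these.

```bash
cat >> h.py <<'E'
def ray(name,u,v,z,i=None):
    i=i or cams.camera_info(name); T=np.linalg.inv(np.array(i["world_to_cam"]))
    x,y=(u-i["cx"])/i["fx"],(v-i["cy"])/i["fy"]
    if name=="wrist":
        r=np.hypot(x,y); d=np.array([x/r*np.sin(r),y/r*np.sin(r),np.cos(r)])
    else: d=np.array([x,y,1.])
    d=T[:3,:3]@d; o=T[:3,3]; return o+d*(z-o[2])/d[2]
E
python3 - <<'E'
from h import *
f=lambda px,py,ox,oy,z:ray("top",ox+px/6-.5+.08,oy+py/6-.5+.08,z)[:2]
c=np.array([.517,.0088])
for p in [(503,168),(643,125),(607,270)]:
    q=f(p[0]-396,p[1],196,191,.036); e=q-c; print("slot",q.round(4),np.hypot(*e).round(4),np.degrees(np.arctan2(e[1],e[0])).round(1))
print("foot c",f(588-396,195,196,191,.008))
print("barrel",f(225,172,112,184,.066),"ped",f(255,183,112,184,.02),"bar",f(62,190,112,184,.097))
pins=[f(*p,112,184,.0235) for p in [(325,167),(203,122),(217,254)]]; print("pins",pins,cv2.minEnclosingCircle(np.array(pins,np.float32)))
a=f(32,335,112,184,.008);b=f(380,270,112,184,.008);d=f(348,65,112,184,.008);print("plate",a,b,d,np.degrees(np.arctan2(*(a-b)[::-1])))
s=cv2.imread("pics/side0.png")
cv2.imwrite("pics/z2.png",cv2.resize(s[148:192,292:350],(800,600),interpolation=cv2.INTER_CUBIC))
i=cams.camera_info("wrist");print({k:np.round(i[k],3) for k in i})
E
```

```text
slot [0.5266 0.0424] 0.035 74.1
slot [ 0.5437 -0.0154] 0.036 -42.2
slot [ 4.841e-01 -1.000e-04] 0.0341 -164.8
foot c [0.51698148 0.00861369]
barrel [0.54125368 0.1944205 ] ped [0.54105909 0.1924584 ] bar [0.53193906 0.24987753]
pins [array([0.54707836, 0.16269177]), array([0.56660801, 0.21387378]), array([0.51132459, 0.20683265])] ((0.5410076975822449, 0.19432514905929565), 0.03231063485145569)
plate [0.47940197 0.28694571] [0.50474006 0.14185021] [0.59223182 0.15655911] 99.90569901728941
{'fx': np.float64(297.319), 'fy': np.float64(297.319), 'cx': np.float64(251.618), 'cy': np.float64(189.711), 'world_to_cam': array([[ 0.406, -0.914, -0.   , -0.55 ],
       [-0.879, -0.39 ,  0.273, -0.027],
       [-0.25 , -0.111, -0.962,  0.392],
       [ 0.   ,  0.   ,  0.   ,  1.   ]])}
```

View pics/z2.png

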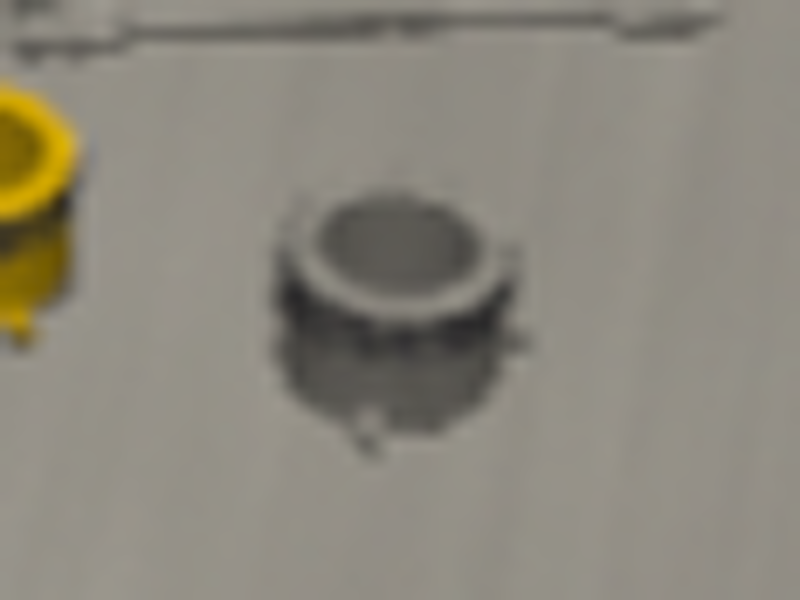

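```bash
cat >> h.py <<'E'
S=np.array([.541,.1943]); SY=np.radians(99.9); SX=np.array([np.cos(SY),np.sin(SY)]); CELL=np.array([.517,.0088])
def go(x,y,z,yaw,obs=None):
    o=ctrl.get_obs(); Rc=R.from_euler("xyz",o["eef_rot"]); p=o["ee_pos"]
    s=Rc.inv().apply(np.array([x,y,z])-p)*1000
    r=(Rc.inv()*R.from_euler("xyz",[np.pi,0,yaw])).as_rotvec()
    print("go",s.round(1).tolist(),r.round(3).tolist())
E
python3 - <<'E'
from h import *
for uv in [(372,440),(515,340)]:
    q=ray("side",292+uv[0]/13.79-.45,148+uv[1]/13.64-.45,.005)[:2]; e=q-[.449,-.247]; print("stud",q,np.hypot(*e),np.degrees(np.arctan2(e[1],e[0])))
p=S+.018*SX; go(*p,.16,SY)
E
```

```text
stud [ 0.44602612 -0.21061858] 0.036502762883079104 94.67306634187065
stud [ 0.41645542 -0.25581293] 0.0337167216931266 -164.84793555332618
go [577.6, -525.3, 45.5] [-0.001, -0.001, -1.326]
```

The rows are not in the units I measure in: shifts go in shares of 800 mm and turns go in shares of 120 degrees. I convert before sending: 578 mm / 800 = 0.7225, -525 mm / 800 = -0.6563, -1.326 rad / 2.0944 = -0.6331.

Call:
{"fn": "arm_command", "kwargs": {
  "plan": [
    [[0.7225,-0.6563,0.0563,0,0,-0.6331,1],[0.7225,-0.6563,0.0563,0,0,-0.6331,1],[0.7225,-0.6563,0.0563,0,0,-0.6331,1],[0.7225,-0.6563,0.0563,0,0,-0.6331,1],[0.7225,-0.6563,0.0563,0,0,-0.6331,1],[0.7225,-0.6563,0.0563,0,0,-0.6331,1],[0.7225,-0.6563,0.0563,0,0,-0.6331,1],[0.7225,-0.6563,0.0563,0,0,-0.6331,1],[0.7225,-0.6563,0.0563,0,0,-0.6331,1],[0.7225,-0.6563,0.0563,0,0,-0.6331,1],[0.7225,-0.6563,0.0563,0,0,-0.6331,1],[0.7225,-0.6563,0.0563,0,0,-0.6331,1]]
  ],
  "squeeze": 20
}}

```text
time_s: 1.3
ee_pos: [0.4653, 0.0475, 0.1708]
eef_rot: [3.142, 0.0, 1.744]
force: [1.4, -1.0, -0.1]
grip_width: 0.002
grip_force: 0.0
```

Run:
```python
from h import *
p=S+.018*SX; go(*p,.16,SY); print(ctrl.get_obs()["time_s"])
```

```text
go [149.6, 99.8, 10.8] [0.0, 0.0, 0.0]
1.3
```

Scaled: 150 mm / 800 = 0.1875, 100 mm / 800 = 0.125.

Call:
{"fn": "arm_command", "kwargs": {
  "plan": [
    [[0.1875,0.125,0.0138,0,0,0,1],[0.1875,0.125,0.0138,0,0,0,1],[0.1875,0.125,0.0138,0,0,0,1],[0.1875,0.125,0.0138,0,0,0,1],[0.1875,0.125,0.0138,0,0,0,1],[0.1875,0.125,0.0138,0,0,0,1]]
  ]
}}

```text
time_s: 1.9
ee_pos: [0.5373, 0.2104, 0.1592]
eef_rot: [-3.14, 0.0, 1.745]
force: [-0.3, -0.1, -0.2]
grip_width: 0.0003
grip_force: 0.0
```

Run:
```python
from h import *
i=cams.camera_info("wrist"); im,d=cams.camera("wrist"); cv2.imwrite("pics/w1.png",im); np.save("w1d.npy",d)
print(np.linalg.inv(np.array(i["world_to_cam"])).round(3).tolist())
p=S+.018*SX; go(*p,.078,SY); o=ctrl.get_obs(); print(o["ee_pos"],o["time_s"])
```

```text
[[0.985, 0.167, 0.046, 0.525], [0.173, -0.947, -0.27, 0.289], [-0.001, 0.274, -0.962, 0.339], [0.0, 0.0, 0.0, 1.0]]
go [2.2, 1.0, 81.6] [-0.001, 0.0, 0.0]
[0.53735014 0.20972159 0.15958879] 1.95
```

View pics/w1.png

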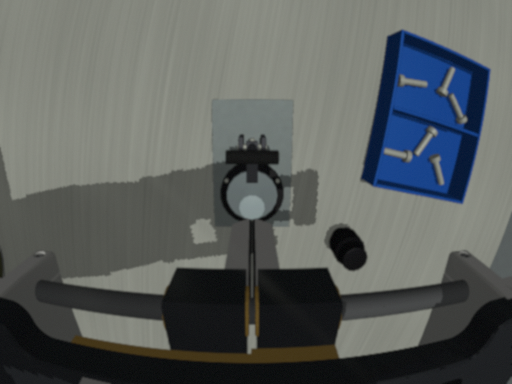

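The wrist view shows the barrel at (252,208) and the bar at (253,157), lined up with the tool x axis. Lowering, then pushing.

Scaled: 81 mm / 800 = 0.1013, 58 mm / 800 = 0.0725.

Call:
{"fn": "arm_command", "kwargs": {
  "plan": [
    [[0.0025,0.0013,0.05,0,0,0,1],[0.0025,0.0013,0.1013,0,0,0,1],[0.0025,0.0013,0.1013,0,0,0,1],[0.0175,0.0013,0.1013,0,0,0,1],[0.0275,0.0013,0.1013,0,0,0,1],[0.0375,0.0013,0.1013,0,0,0,1],[0.0475,0.0013,0.1013,0,0,0,1],[0.0575,0.0013,0.1013,0,0,0,1],[0.065,0.0013,0.1013,0,0,0,1],[0.0725,0.0013,0.1013,0,0,0,1],[0.0725,0.0013,0.1013,0,0,0,1]]
  ]
}}

```text
time_s: 3.05
ee_pos: [0.5284, 0.2684, 0.0788]
eef_rot: [-3.141, -0.0, 1.745]
force: [0.6, -0.7, -0.5]
grip_width: 0.0003
grip_force: 0.0
```

Run:
```python
from h import *
o=ctrl.get_obs(); print(o["force"],(o["ee_pos"][:2]-S)@SX)
im,W,T,i=cloud("side"); P=W[240:310,240:290].reshape(-1,3); P=P[P[:,2]>.05]; a=(P[:,:2]-S)@SX
for lo in range(-30,140,10):
    m=(a*1000>lo)&(a*1000<lo+10); print(lo,m.sum(),P[m][:,2].max().round(3) if m.any() else '',end='; ')
```

```text
[ 0.57865809 -0.69714942 -0.48267079] 0.07519186771976641
-30 0 ; -20 0 ; -10 1 0.067; 0 0 ; 10 0 ; 20 0 ; 30 0 ; 40 0 ; 50 16 0.195; 60 37 0.221; 70 41 0.223; 80 226 0.223; 90 363 0.243; 100 370 0.267; 110 194 0.273; 120 0 ; 130 0 ;
```

Scaled: -90 mm / 800 = -0.1125, -75 mm / 800 = -0.0938.

Call:
{"fn": "arm_command", "kwargs": {
  "plan": [
    [[0,0,-0.0625,0,0,0,1],[0,0,-0.1125,0,0,0,0.2],[-0.05,0,-0.1125,0,0,0,0.2],[-0.0938,0,-0.1125,0,0,0,0.2],[-0.0938,0,-0.1125,0,0,0,0.2]]
  ]
}}

```text
time_s: 3.6
ee_pos: [0.5422, 0.1904, 0.1692]
eef_rot: [3.141, 0.0, 1.74]
force: [0.4, 0.5, -0.6]
grip_width: 0.029
grip_force: 0.0
```

Run:
```python
from h import *
i=cams.camera_info("wrist"); im,d=cams.camera("wrist")
s=cv2.imread("pics/w1.png")
t,Wt,_,_=cloud("top")
sd,_=cams.camera("side")
c=lambda a,w:cv2.resize(a,(w,300),interpolation=cv2.INTER_CUBIC)
cv2.imwrite("pics/z3.png",np.hstack([c(im[130:270,190:320],400),c(sd[245:310,240:290],230)]))
g=im.astype(int); g=cv2.cvtColor(im,cv2.COLOR_BGR2GRAY)
np.save("w2g.npy",im); 
import pickle; pickle.dump(i,open("w2i.pkl","wb"))
P=Wt[184:245,105:180].reshape(-1,3); z=P[:,2]; m=(z>.05)&(z<.12); a=(P[m][:,:2]-S)
print(ctrl.get_obs()["ee_pos"]);print(np.c_[a@SX,a@[-SX[1],SX[0]],z[m]].round(3)[::6].tolist())
```

```text
[0.54158286 0.19387357 0.16889277]
[[-0.002, -0.013, 0.066], [-0.006, -0.01, 0.066], [0.001, -0.008, 0.068], [-0.011, -0.007, 0.056], [-0.002, -0.006, 0.064], [0.007, -0.005, 0.066], [-0.008, -0.001, 0.069], [0.003, -0.001, 0.066], [-0.011, 0.001, 0.064], [-0.001, 0.002, 0.064], [0.008, 0.003, 0.067], [-0.006, 0.005, 0.063], [0.004, 0.005, 0.062], [-0.009, 0.007, 0.056], [-0.002, 0.009, 0.063], [0.002, 0.011, 0.066]]
```

View pics/z3.png

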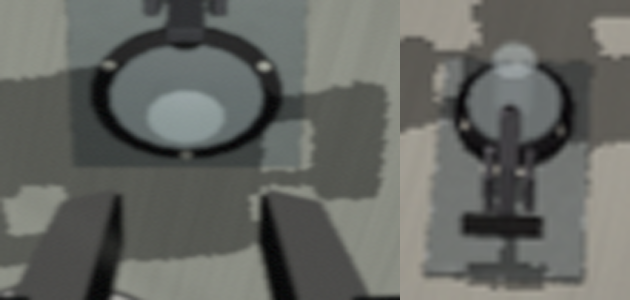

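The finger is up: in the wrist crop its tip, at (185,35), is clear of the lens. The barrel is at crop (187,117).

Run:
```python
from h import *
import pickle; i=pickle.load(open("w2i.pkl","rb"))
q=ray("wrist",250.8-.3,184.6-.3,.066,i)[:2]; e=q-S; print(q,e@SX,e@[-SX[1],SX[0]])
p=[ray("wrist",190+a/3.077-.3,130+b/2.143-.3,.0235,i)[:2] for a,b in [(108,65),(264,66),(186,155)]]
print(cv2.minEnclosingCircle(np.array(p,np.float32)))
go(.541,.194,.047,SY)
```

```text
[0.54159246 0.19525711] 0.000840998228462605 -0.0007481935971577533
((0.5409014225006104, 0.19528283178806305), 0.03266015648841858)
go [0.2, -0.5, 121.9] [-0.0, -0.0, -0.0]
```

Scaled: 122 mm / 800 = 0.1525, 116 mm / 800 = 0.145.

Call:
{"fn": "arm_command", "kwargs": {
  "plan": [
    [[0.0013,-0.0006,0.05,0,0,0,-0.3],[0.0013,-0.0006,0.0875,0,0,0,-0.3],[0.0013,-0.0006,0.125,0,0,0,-0.3],[0.0013,-0.0006,0.145,0,0,0,-0.3],[0.0013,-0.0006,0.1525,0,0,0,-0.3],[0.0013,-0.0006,0.1525,0,0,0,-0.3],[0.0013,-0.0006,0.1525,0,0,0,0.7],[0.0013,-0.0006,0.1525,0,0,0,0.7],[0.0013,-0.0006,0.1525,0,0,0,0.7],[0.0013,-0.0006,0.1525,0,0,0,0.7],[0.0013,-0.0006,0.1525,0,0,0,0.7],[0.0013,-0.0006,0.1525,0,0,0,0.7]]
  ],
  "squeeze": 12
}}

```text
time_s: 4.95
ee_pos: [0.541, 0.1947, 0.0472]
eef_rot: [3.141, -0.0, 1.744]
force: [-0.7, 0.4, 3.1]
grip_width: 0.0254
grip_force: 12.0
```

Scaled: -85 mm / 800 = -0.1063, -80 mm / 800 = -0.1.

Call:
{"fn": "arm_command", "kwargs": {
  "plan": [
    [[0,0,-0.0075,0,0,0,0.7],[0,0,-0.02,0,0,0,0.7],[0,0,-0.04,0,0,0,0.7],[0,0,-0.0625,0,0,0,0.7],[0,0,-0.085,0,0,0,0.7],[0,0,-0.1,0,0,0,0.7],[0,0,-0.1063,0,0,0,0.7],[0,0,-0.1063,0,0,0,0.7]]
  ]
}}

```text
time_s: 5.75
ee_pos: [0.5411, 0.1946, 0.1324]
eef_rot: [3.141, -0.0, 1.744]
force: [0.5, 0.3, -1.4]
grip_width: 0.0255
grip_force: 12.0
```

Run:
```python
from h import *
o=ctrl.get_obs(); print(o["ee_pos"],o["force"],o["grip_width"])
go(*CELL,.131,SY)
# cell centre refinement from top view: rim points
im,W,_,_=cloud("top"); P=W[195:250,198:260].reshape(-1,3); P=P[(P[:,2]>.044)&(P[:,2]<.054)][:,:2]
print(cv2.minEnclosingCircle(P.astype(np.float32)),cv2.fitEllipse(cv2.convexHull(P.astype(np.float32))))
im,W,_,_=cloud("side"); P=W[195:240,262:312].reshape(-1,3); P=P[(P[:,2]>.044)&(P[:,2]<.054)][:,:2]
print(cv2.minEnclosingCircle(P.astype(np.float32)),cv2.fitEllipse(cv2.convexHull(P.astype(np.float32))))
```

```text
[0.54109391 0.19463745 0.13243561] [ 0.52579789  0.294058   -1.38120945] 0.025526597514513832
go [-178.9, -55.7, 1.4] [0.001, -0.0, 0.0]
((0.5173672437667847, 0.00897893775254488), 0.04594465345144272) ((0.5171266198158264, 0.008763458579778671), (0.09044183790683746, 0.09058110415935516), 61.08659744262695)
((0.5019755363464355, 0.0276460200548172), 0.03960711881518364) ((0.5013095736503601, 0.02755892090499401), (0.045961882919073105, 0.07748666405677795), 137.65802001953125)
```

Scaled: -179 mm / 800 = -0.2238, -165 mm / 800 = -0.2063.

Call:
{"fn": "arm_command", "kwargs": {
  "plan": [
    [[-0.05,-0.0163,0,0,0,0,0.7],[-0.1063,-0.0338,0,0,0,0,0.7],[-0.1625,-0.0513,0,0,0,0,0.7],[-0.2063,-0.065,0,0,0,0,0.7],[-0.2238,-0.07,0.0025,0,0,0,0.7],[-0.2238,-0.07,0.0125,0,0,0,0.7],[-0.2238,-0.07,0.0313,0,0,0,0.7],[-0.2238,-0.07,0.0475,0,0,0,0.7],[-0.2238,-0.07,0.055,0,0,0,0.7],[-0.2238,-0.07,0.0575,0,0,0,0.7]]
  ]
}}

```text
time_s: 6.85
ee_pos: [0.5163, 0.0094, 0.0849]
eef_rot: [-3.14, -0.0, 1.745]
force: [0.2, -0.1, -0.8]
grip_width: 0.0258
grip_force: 12.0
```

Run:
```python
from h import *
i=cams.camera_info("wrist"); im,d=cams.camera("wrist"); o=ctrl.get_obs(); print(o["ee_pos"],o["force"],o["grip_width"])
cv2.imwrite("pics/w3.png",cv2.resize(im[130:290,150:350],(750,600),interpolation=cv2.INTER_CUBIC))
import pickle; pickle.dump(i,open("w3i.pkl","wb"))
```

```text
[0.51643229 0.00925862 0.0852254 ] [ 0.28651376 -0.67903885 -0.48151374] 0.02575684962171647
```

View pics/w3.png

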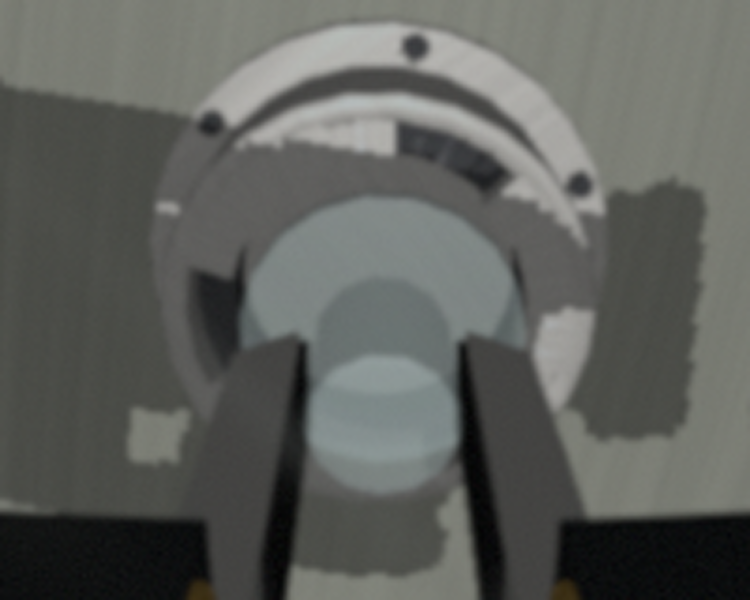

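The lens is above the opening. Foot bolts show at (415,46), (211,122) and (580,185), and the slot at about (450,150). I use the bolts to check the housing centre.

Run:
```python
from h import *
import pickle; i=pickle.load(open("w3i.pkl","rb"))
f=lambda a,b,z:ray("wrist",150+a/3.75-.4,130+b/3.75-.4,z,i)[:2]
p=np.array([f(415,46,.008),f(211,122,.008),f(580,185,.008)]);print(p)
A=np.c_[2*p,np.ones(3)];s=np.linalg.solve(A,(p**2).sum(1));c=s[:2];r=np.sqrt(s[2]+c@c);print("centre",c,r,np.degrees(np.arctan2(*(p-c).T[::-1])))
for q in [(388,25),(200,105),(600,200),(388,25)]: print("footedge",np.hypot(*(f(*q,.008)-CELL)))
for q in [(397,122),(510,165),(455,140)]:
  e=f(*q,.048)-c; print(np.hypot(*e),np.degrees(np.arctan2(e[1],e[0])))
go(*CELL,.047,SY)
```

```text
[[0.51612111 0.06011593]
 [0.47201246 0.03436559]
 [0.56099167 0.03453751]]
centre [0.51655177 0.00872545] 0.051392287632253536 [ 90.48013563 150.07206575  30.14933454]
footedge 0.05559653255148021
footedge 0.05630124703771186
footedge 0.05470385513857038
footedge 0.05559653255148021
0.040427459889591115 94.44399905310024
0.041245380037775496 59.96290364655318
0.039745063365666425 77.16470135257771
go [-0.6, 0.5, 38.2] [-0.001, -0.0, 0.001]
```

Scaled: 37 mm / 800 = 0.0463, 36 mm / 800 = 0.045.

Call:
{"fn": "arm_command", "kwargs": {
  "plan": [
    [[-0.0006,0.0004,0.0125,0,0,0,0.7],[-0.0006,0.0004,0.0225,0,0,0,0.7],[-0.0006,0.0004,0.0325,0,0,0,0.7],[-0.0006,0.0004,0.0388,0,0,0,0.7],[-0.0006,0.0004,0.0425,0,0,0,0.7],[-0.0006,0.0004,0.045,0,0,0,0.7],[-0.0006,0.0004,0.0463,0,0,0,0.7],[-0.0006,0.0004,0.0463,0,0,0,0.7]]
  ]
}}

```text
time_s: 7.7
ee_pos: [0.517, 0.0082, 0.049]
eef_rot: [3.141, 0.0, 1.744]
force: [-0.0, -0.4, -0.3]
grip_width: 0.0256
grip_force: 12.0
```

Scaled: 1.6 mm / 800 = 0.002, 1.2 mm / 800 = 0.0015.

Call:
{"fn": "arm_command", "kwargs": {
  "plan": [
    [[0,0,0.0008,0,0,0,0.7],[0,0,0.0015,0,0,0,0.7],[0,0,0.002,0,0,0,0.7],[0,0,0.002,0,0,0,0.7]]
  ]
}}

```text
time_s: 8.1
ee_pos: [0.517, 0.0082, 0.0473]
eef_rot: [3.142, 0.0, 1.744]
force: [-1.4, -0.7, 0.3]
grip_width: 0.0255
grip_force: 12.0
```

Scaled: 0.8 mm / 800 = 0.001, 0.4 mm / 800 = 0.0005.

Call:
{"fn": "arm_command", "kwargs": {
  "plan": [
    [[0,0,0.0005,0,0,0,0.7],[0,0,0.001,0,0,0,0.7],[0,0,0.001,0,0,0,0.7]]
  ]
}}

```text
time_s: 8.4
ee_pos: [0.517, 0.0082, 0.0472]
eef_rot: [3.141, 0.0, 1.744]
force: [-4.2, -0.7, 8.3]
grip_width: 0.0254
grip_force: 12.0
```

Scaled: -100 mm / 800 = -0.125, -60 mm / 800 = -0.075.

Call:
{"fn": "arm_command", "kwargs": {
  "plan": [
    [[0,0,-0.0003,0,0,0,0.28],[0,0,-0.0003,0,0,0,0.28],[0,0,-0.0003,0,0,0,0.28],[0,0,-0.01,0,0,0,0.28],[0,0,-0.0313,0,0,0,0.28],[0,0,-0.075,0,0,0,0],[0,0,-0.125,0,0,0,0],[0,0,-0.125,0,0,0,0]]
  ]
}}

```text
time_s: 9.2
ee_pos: [0.5191, 0.0081, 0.152]
eef_rot: [3.133, 0.002, 1.744]
force: [-0.1, 0.1, -0.2]
grip_width: 0.0466
grip_force: 0.0
```

Run:
```python
from h import *
i=cams.camera_info("wrist"); im,d=cams.camera("wrist")
cv2.imwrite("pics/w4.png",cv2.resize(im[130:290,150:350],(625,500),interpolation=cv2.INTER_CUBIC))
import pickle; pickle.dump(i,open("w4i.pkl","wb"))
go(.449,-.300,.19,-np.pi/2+.35)
go(.449,-.247,.19,.35)
o=ctrl.get_obs();print(o["qpos"],o["force"],o["time_s"])
```

```text
go [-291.7, -120.9, -41.1] [0.002, -0.007, 2.965]
go [-239.5, -111.8, -41.1] [0.005, -0.002, 1.394]
[-5.48890883e-02  2.81134486e-01  1.68217988e+00  3.65943902e-05
  1.17342232e+00 -2.27957912e-01] [ 0.42498516  0.18874567 -0.03696994] 9.25
```

View pics/w4.png

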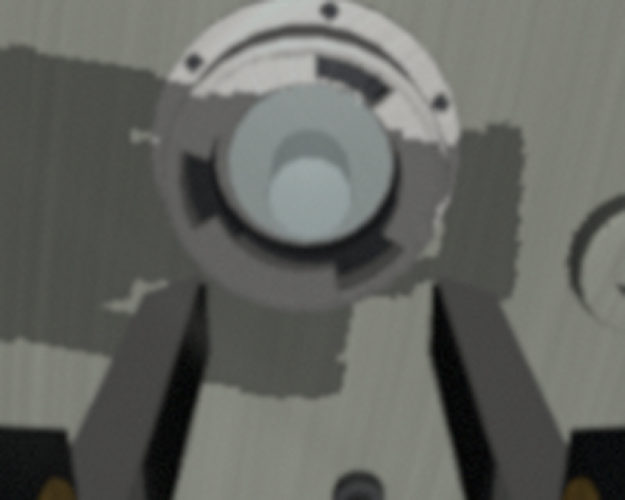

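The lens sits flat and centred in the housing, flange down, with slots at (352,75), (200,190) and (368,262). Now I refine the slot angle and head for the ring.

Run:
```python
from h import *
import pickle; i=pickle.load(open("w4i.pkl","rb"))
f=lambda a,b,z:ray("wrist",150+a/3.125-.4,130+b/3.125-.4,z,i)[:2]
c=np.array([.5167,.0087])
for q in [(317,57),(390,90),(183,155),(195,222),(335,285),(400,242)]:
  e=f(*q,.046)-c; print(np.hypot(*e).round(4),np.degrees(np.arctan2(e[1],e[0])).round(1))
print("barrel",f(310,197,.066))
p=np.array([f(330,10,.008),f(194,62,.008),f(440,103,.008)])
s=np.linalg.solve(np.c_[2*p,np.ones(3)],(p**2).sum(1));print(s[:2])
go(.449,-.247,.16,SY)
```

```text
0.0397 94.4
0.0395 57.5
0.0397 177.7
0.0384 -148.7
0.0373 -64.9
0.0374 -24.3
barrel [0.51823353 0.00931836]
[0.51669312 0.00948746]
go [-239.5, -111.9, -11.1] [0.005, 0.001, 0.0]
```

Scaled: -240 mm / 800 = -0.3, -103 mm / 800 = -0.1288.

Call:
{"fn": "arm_command", "kwargs": {
  "plan": [
    [[-0.0563,-0.0263,-0.0138,0,0,0,-0.7],[-0.1125,-0.0525,-0.0138,0,0,0,-0.7],[-0.1688,-0.0788,-0.0138,0,0,0,-0.7],[-0.225,-0.105,-0.0138,0,0,0,-0.7],[-0.275,-0.1288,-0.0138,0,0,0,-0.7],[-0.3,-0.14,-0.0138,0,0,0,-0.7],[-0.3,-0.14,-0.0138,0,0,0,-0.7],[-0.3,-0.14,-0.0138,0,0,0,-0.7]]
  ]
}}

```text
time_s: 10.05
ee_pos: [0.4476, -0.2471, 0.1567]
eef_rot: [-3.141, -0.001, 1.743]
force: [-0.9, -0.4, 0.2]
grip_width: 0.0801
grip_force: 0.0
```

Run:
```python
from h import *
i=cams.camera_info("wrist"); im,d=cams.camera("wrist")
cv2.imwrite("pics/w5.png",cv2.resize(im[130:290,150:350],(750,600),interpolation=cv2.INTER_CUBIC))
import pickle; pickle.dump(i,open("w5i.pkl","wb"))
o=ctrl.get_obs();print(o["ee_pos"],o["grip_width"],o["time_s"])
```

```text
[ 0.4479175  -0.24662018  0.15689376] 0.07988838285718224 10.1
```

View pics/w5.png

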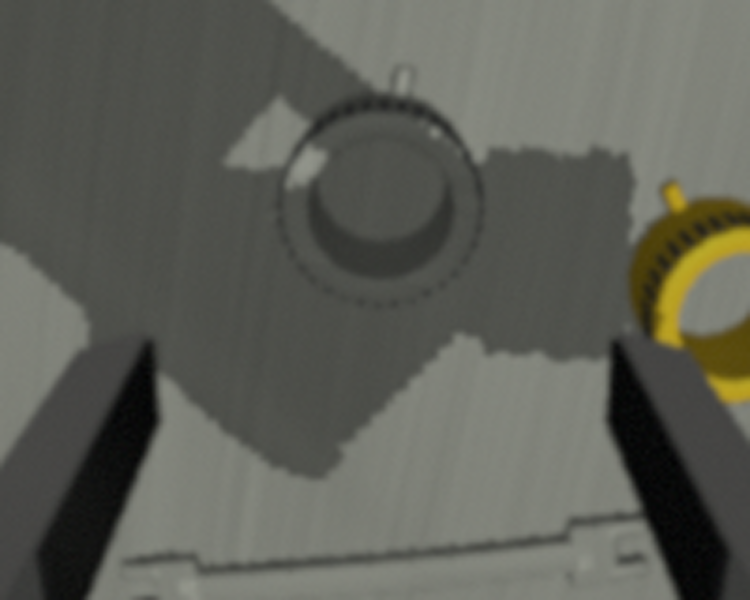

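The grey ring is centred near (381,203), with its one visible stud tip at (404,70). The yellow decoy is off to the right.

Run:
```python
from h import *
import pickle; i=pickle.load(open("w5i.pkl","rb"))
f=lambda a,b,z:ray("wrist",150+a/3.75-.4,130+b/3.75-.4,z,i)[:2]
L,Rr,B=f(279,203,.04),f(484,203,.04),f(381,306,.04); c=(L+Rr)/2
print(L,Rr,B,np.hypot(*(Rr-L)),"c",c,"fromB",B+.028*SX)
for t,z in [((404,68),.005),((402,95),.006)]:
  e=f(*t,z)-c; print(np.hypot(*e),np.degrees(np.arctan2(e[1],e[0])))
print("yellow L", f(632,280,.03), f(720,290,.04), ray("top",335,205,.04))
go(*c,.0255,SY)
```

```text
[ 0.42028033 -0.24972674] [ 0.47593309 -0.24003083] [ 0.45312285 -0.27455025] 0.05649105933646943 c [ 0.44810671 -0.24487878] fromB [ 0.44830883 -0.24696719]
0.03325715152273081 88.28809417872188
0.025280963346975546 85.9324621295369
yellow L [ 0.52530181 -0.25780395] [ 0.54933113 -0.25353636] [ 0.55636258 -0.26013623  0.04      ]
go [1.6, 0.6, 131.4] [-0.001, -0.001, 0.0]
```

Scaled: 131 mm / 800 = 0.1638, 128 mm / 800 = 0.16.

Call:
{"fn": "arm_command", "kwargs": {
  "plan": [
    [[0,0.0003,0.0563,0,0,0,-0.7],[0,0.0003,0.1063,0,0,0,-0.7],[0,0.0003,0.1438,0,0,0,-0.7],[0,0.0003,0.16,0,0,0,-0.7],[0,0.0003,0.1638,0,0,0,-0.7],[0,0.0003,0.1638,0,0,0,0.1],[0,0.0003,0.1638,0,0,0,0.1],[0,0.0003,0.1638,0,0,0,0.1],[0,0.0003,0.1638,0,0,0,0.1],[0,0.0003,0.1638,0,0,0,0.1],[0,0.0003,0.1638,0,0,0,0.1]]
  ],
  "squeeze": 35
}}

```text
time_s: 11.2
ee_pos: [0.4486, -0.2477, 0.0275]
eef_rot: [3.141, 0.001, 1.744]
force: [-1.1, 1.2, 8.0]
grip_width: 0.0542
grip_force: 35.0
```

Scaled: -110 mm / 800 = -0.1375, -90 mm / 800 = -0.1125.

Call:
{"fn": "arm_command", "kwargs": {
  "plan": [
    [[0,0,-0.0125,0,0,0,0.1],[0,0,-0.0375,0,0,0,0.1],[0,0,-0.075,0,0,0,0.1],[0,0,-0.1125,0,0,0,0.1],[0,0,-0.1375,0,0,0,0.1],[0,0,-0.1375,0,0,0,0.1],[0,0,-0.1375,0,0,0,0.1]]
  ]
}}

```text
time_s: 11.9
ee_pos: [0.4479, -0.2473, 0.1362]
eef_rot: [-3.142, 0.0, 1.744]
force: [-0.3, 0.3, -2.0]
grip_width: 0.0542
grip_force: 35.0
```

Run:
```python
from h import *
import pickle
i=cams.camera_info("wrist"); im,d=cams.camera("wrist")
o=ctrl.get_obs();print(o["ee_pos"],o["eef_rot"],o["force"],o["grip_width"],o["time_s"])
s,_=cams.camera("side")
cv2.imwrite("pics/w6.png",np.hstack([cv2.resize(im[130:290,150:350],(500,400),interpolation=cv2.INTER_CUBIC),cv2.resize(s[100:200,270:370],(300,400),interpolation=cv2.INTER_CUBIC)]))
pickle.dump(i,open("w6i.pkl","wb"))
go(.5168,.009,.0255+.07,SY-np.radians(11.5))
```

```text
[ 0.44767319 -0.2471632   0.1355278 ] [-3.14050761e+00 -9.63337269e-04  1.74376533e+00] [-0.33243207 -0.18977868 -1.68757997] 0.05424555618290705 11.95
go [240.3, 112.3, 39.9] [-0.002, -0.001, 0.201]
```

View pics/w6.png

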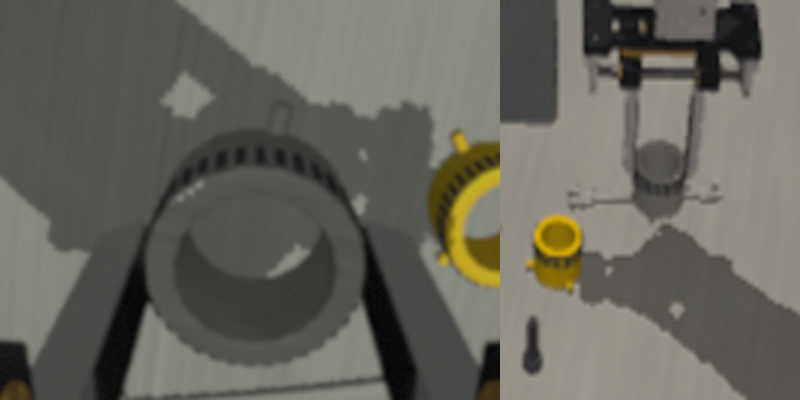

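The ring is held level, with a stud tip at (281,103) and the ring's centre near (255,256). Recomputing the stud angle.

Run:
```python
from h import *
import pickle; i=pickle.load(open("w6i.pkl","rb"))
f=lambda a,b,z:ray("wrist",150+a/2.5-.4,130+b/2.5-.4,z,i)[:2]
zu=.1355-.0265
L,Rr,B=f(146,256,zu+.04),f(365,256,zu+.04),f(255,366,zu+.04)
print(L,Rr,(L+Rr)/2,np.hypot(*(Rr-L)),B+.028*SX)
c=(B+.028*SX+(L+Rr)/2)/2; t=f(281,103,zu+.005)
for cc in (c,np.array([.4477,-.2472])):
  e=t-cc; print(cc,np.hypot(*e),np.degrees(np.arctan2(e[1],e[0])))
```

```text
[ 0.42172994 -0.24652427] [ 0.47497996 -0.2372235 ] [ 0.44835495 -0.24187389] 0.05405616329342929 [ 0.44888207 -0.24557956]
[ 0.44861851 -0.24372672] 0.033466098204160036 87.56007953948797
[ 0.4477 -0.2472] 0.0369833422487525 86.36737361923305
```

Scaled: 239 mm / 800 = 0.2988, 112 mm / 800 = 0.14, 0.2 rad / 2.0944 = 0.0955.

Call:
{"fn": "arm_command", "kwargs": {
  "plan": [
    [[0.05,0.0238,0,0,0,0.0143,0.1],[0.1,0.0475,0,0,0,0.0334,0.1],[0.15,0.07,0,0,0,0.0573,0.1],[0.2,0.0938,0,0,0,0.0764,0.1],[0.25,0.1175,0,0,0,0.0955,0.1],[0.2813,0.1325,0,0,0,0.0955,0.1],[0.2988,0.14,0,0,0,0.0955,0.1],[0.2988,0.14,0.0125,0,0,0.0955,0.1],[0.2988,0.14,0.025,0,0,0.0955,0.1],[0.2988,0.14,0.0313,0,0,0.0955,0.1],[0.2988,0.14,0.0313,0,0,0.0955,0.1]]
  ]
}}

```text
time_s: 13.1
ee_pos: [0.5166, 0.0062, 0.1103]
eef_rot: [-3.139, 0.0, 1.542]
force: [0.3, 0.0, -1.5]
grip_width: 0.0543
grip_force: 35.0
```

Run:
```python
from h import *
import pickle
i=cams.camera_info("wrist"); im,d=cams.camera("wrist")
o=ctrl.get_obs();print(o["ee_pos"],o["eef_rot"],o["force"],o["grip_width"],o["time_s"])
cv2.imwrite("pics/w7.png",cv2.resize(im[120:300,140:365],(750,600),interpolation=cv2.INTER_CUBIC))
pickle.dump(i,open("w7i.pkl","wb"))
go(.5168,.0078,.0265+.033,1.543)
```

```text
[0.51701199 0.00638896 0.11102845] [-3.14053973e+00 -1.18414423e-05  1.54253532e+00] [-0.13354263  0.19523072 -1.78744792] 0.05407701506906504 13.15
go [1.4, -0.2, 51.5] [-0.001, -0.0, -0.0]
```

View pics/w7.png

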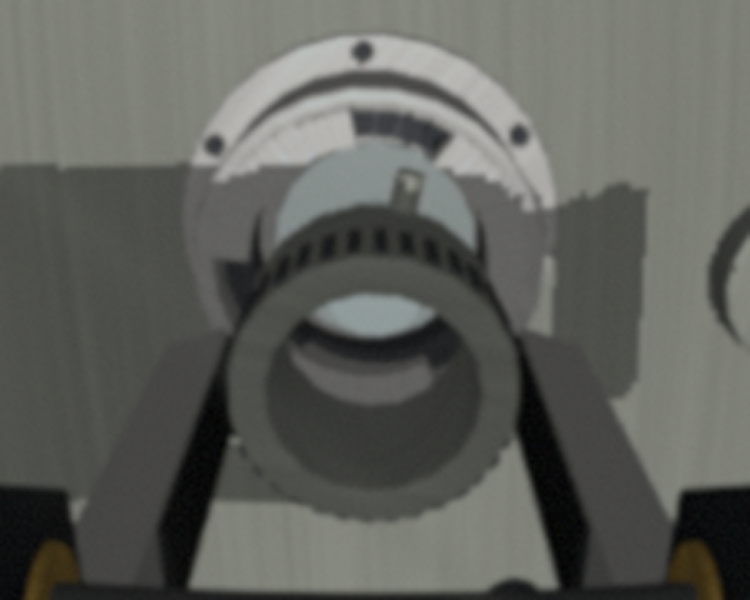

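The stud tip is at (408,175) and the slot's edges are at (352,112) and (452,132). Checking both angles in this one view.

Run:
```python
from h import *
import pickle; i=pickle.load(open("w7i.pkl","rb"))
k=750/225
f=lambda a,b,z:ray("wrist",140+a/k-.4,120+b/k-.4,z,i)[:2]
zu=.111-.0265
L,Rr,B=f(227,380,zu+.04),f(521,380,zu+.04),f(373,521,zu+.04)
print("ring c",(L+Rr)/2,np.hypot(*(Rr-L)),B+[0,.028])
a=lambda e:(np.hypot(*e).round(4),np.degrees(np.arctan2(e[1],e[0])).round(1))
t=f(408,172,zu+.005); print("stud",t)
for c in ([.517,.0064],[.517,.0084]): print(a(t-c))
p=np.array([f(362,50,.008),f(214,145,.008),f(519,134,.008)])
s=np.linalg.solve(np.c_[2*p,np.ones(3)],(p**2).sum(1))[:2];print("cell",s)
for q in [(352,110),(453,130)]: print("slot",a(f(*q,.047)-s))
```

```text
ring c [0.51812588 0.01126906] 0.05409492704364728 [0.51708488 0.00897069]
stud [0.52600546 0.04236028]
(np.float64(0.0371), np.float64(75.9))
(np.float64(0.0351), np.float64(75.1))
cell [0.51658599 0.00924558]
slot (np.float64(0.04), np.float64(94.2))
slot (np.float64(0.0407), np.float64(57.2))
```

Scaled: 49 mm / 800 = 0.0613, 1.5 mm / 800 = 0.0019.

Call:
{"fn": "arm_command", "kwargs": {
  "plan": [
    [[0.0019,-0.0005,0.0125,0,0,0,0.1],[0.0019,-0.0005,0.0275,0,0,0,0.1],[0.0019,-0.0005,0.0413,0,0,0,0.1],[0.0019,-0.0005,0.05,0,0,0,0.1],[0.0019,-0.0005,0.0563,0,0,0,0.1],[0.0019,-0.0005,0.06,0,0,0,0.1],[0.0019,-0.0005,0.0613,0,0,0,0.1],[0.0019,-0.0005,0.0613,0,0,0,0.1]]
  ]
}}

```text
time_s: 13.95
ee_pos: [0.5171, 0.0088, 0.0626]
eef_rot: [3.141, -0.0, 1.544]
force: [0.0, 0.5, -1.5]
grip_width: 0.0544
grip_force: 35.0
```

Call:
{"fn": "arm_command", "kwargs": {
  "plan": [
    [[0,0,0.001,0,0,0,0.1],[0,0,0.002,0,0,0,0.1],[0,0,0.003,0,0,0,0.1],[0,0,0.0035,0,0,0,0.1],[0,0,0.0035,0,0,0,0.1]]
  ]
}}

```text
time_s: 14.45
ee_pos: [0.5172, 0.0088, 0.0604]
eef_rot: [3.141, 0.0, 1.544]
force: [-2.9, 0.4, 6.5]
grip_width: 0.0541
grip_force: 35.0
```

Scaled: 1 mm / 800 = 0.0013, -0.5 mm / 800 = -0.0006, 0.105 rad / 2.0944 = 0.0501.

Call:
{"fn": "arm_command", "kwargs": {
  "plan": [
    [[0,0,-0.0006,0,0,0.0248,0.1],[0,0,-0.0005,0,0,0.0501,0.1],[0,0,-0.0004,0,0,0.075,0.1],[0,0,0,0,0,0.1098,0.1],[0,0,0.0006,0,0,0.1499,0.1],[0,0,0.0013,0,0,0.191,0.1],[0,0,0.0013,0,0,0.191,0.1]]
  ],
  "squeeze": 45
}}

```text
time_s: 15.15
ee_pos: [0.5173, 0.0087, 0.0592]
eef_rot: [3.141, -0.0, 1.142]
force: [-2.0, -1.0, 4.6]
grip_width: 0.0542
grip_force: 45.0
```

Run:
```python
from h import *
o=ctrl.get_obs();print(o["ee_pos"],o["eef_rot"],o["force"],o["moment"],o["grip_width"],o["time_s"])
```

```text
[0.51734283 0.00872428 0.05916514] [ 3.14060249e+00 -2.88948339e-04  1.14238420e+00] [-1.96996916 -1.01275957  4.6093893 ] [-0.33023862  0.0621016  -0.17691754] 0.054168822810195034 15.15
```

Scaled: 4.2 mm / 800 = 0.0053, 3.8 mm / 800 = 0.0048, 0.64 rad / 2.0944 = 0.3056.

Call:
{"fn": "arm_command", "kwargs": {
  "plan": [
    [[0,0,0.0009,0,0,0.0477,0.1],[0,0,0.0018,0,0,0.0955,0.1],[0,0,0.0026,0,0,0.1432,0.1],[0,0,0.0034,0,0,0.191,0.1],[0,0,0.0043,0,0,0.2387,0.1],[0,0,0.0048,0,0,0.2722,0.1],[0,0,0.0053,0,0,0.3056,0.1],[0,0,0.0053,0,0,0.3056,0.1]]
  ]
}}

```text
time_s: 15.95
ee_pos: [0.5173, 0.0087, 0.055]
eef_rot: [3.141, -0.001, 0.505]
force: [-1.1, 0.1, 7.9]
grip_width: 0.0544
grip_force: 45.0
```

Run:
```python
from h import *
o=ctrl.get_obs();print(o["ee_pos"],o["eef_rot"],o["force"],o["moment"],o["grip_width"],o["time_s"])
```

```text
[0.51730658 0.00873837 0.05499744] [ 3.14112051e+00 -7.09011660e-04  5.04800016e-01] [-1.0928844   0.1164827   7.89453188] [-0.14871963  0.25770678 -0.20803084] 0.054372837991206645 15.95
```

Scaled: 1.5 mm / 800 = 0.0019, 1.3 mm / 800 = 0.0016, 0.27 rad / 2.0944 = 0.1289.

Call:
{"fn": "arm_command", "kwargs": {
  "plan": [
    [[0,0,0.0006,0,0,0.0334,0.1],[0,0,0.0011,0,0,0.0668,0.1],[0,0,0.0016,0,0,0.0955,0.1],[0,0,0.0019,0,0,0.1146,0.1],[0,0,0.0019,0,0,0.1289,0.1],[0,0,0.0019,0,0,0.1289,0.1]]
  ]
}}

```text
time_s: 16.55
ee_pos: [0.5166, 0.0084, 0.0536]
eef_rot: [3.141, 0.001, 0.238]
force: [-6.6, -3.3, 11.3]
grip_width: 0.0543
grip_force: 45.0
```

Run:
```python
from h import *
o=ctrl.get_obs();print(o["ee_pos"],o["eef_rot"],o["force"],o["moment"],o["grip_width"],o["time_s"])
```

```text
[0.51662262 0.00838819 0.05364588] [3.14076811e+00 1.10087674e-03 2.38346241e-01] [-6.64326521 -3.32171842 11.34260613] [-0.60361073  1.27909007  0.9335256 ] 0.05433453581598515 16.55
```

Scaled: 0.05 rad / 2.0944 = 0.0239.

Call:
{"fn": "arm_command", "kwargs": {
  "plan": [
    [[0,0,0,0,0,0.0143,0.1],[0,0,0,0,0,0.0239,0.1],[0,0,0,0,0,0.0239,0.1]]
  ]
}}

```text
time_s: 16.85
ee_pos: [0.5166, 0.0087, 0.0536]
eef_rot: [3.141, 0.001, 0.189]
force: [-7.0, -0.8, 12.4]
grip_width: 0.0545
grip_force: 45.0
```

Run:
```python
from h import *
o=ctrl.get_obs();print(o["ee_pos"],o["eef_rot"],o["force"],o["moment"],o["grip_width"],o["time_s"])
```

```text
[0.51655387 0.00869271 0.05358619] [3.14102476e+00 1.14231892e-03 1.89309049e-01] [-6.99562909 -0.79172124 12.41852876] [-0.06355764  1.38838086  1.37952933] 0.054537922487458416 16.85
```

Scaled: -120 mm / 800 = -0.15, -90 mm / 800 = -0.1125, 0.02 rad / 2.0944 = 0.0095.

Call:
{"fn": "arm_command", "kwargs": {
  "plan": [
    [[0,0,-0.0013,0,0,0.0095,-0.6],[0,0,-0.0013,0,0,0.0095,-0.6],[0,0,-0.0013,0,0,0.0095,-0.6],[0,0,-0.0188,0,0,0.0095,-0.6],[0,0,-0.0563,0,0,0.0095,-0.6],[0,0,-0.1125,0,0,0.0095,-0.6],[0,0,-0.15,0,0,0.0095,-0.6],[0,0,-0.15,0,0,0.0095,-0.6]]
  ]
}}

```text
time_s: 17.65
ee_pos: [0.5186, 0.0087, 0.1782]
eef_rot: [3.14, -0.007, 0.164]
force: [-0.9, 0.3, -0.5]
grip_width: 0.0752
grip_force: 0.0
```

Run:
```python
from h import *
i=cams.camera_info("wrist"); im,d=cams.camera("wrist")
o=ctrl.get_obs();print(o["ee_pos"],o["force"],o["time_s"])
s,W,_,_=cloud("side"); t,Wt,_,_=cloud("top")
cv2.imwrite("pics/w8.png",np.hstack([cv2.resize(im[120:300,140:365],(500,400),interpolation=cv2.INTER_CUBIC),cv2.resize(s[195:315,235:315],(270,400),interpolation=cv2.INTER_CUBIC)]))
P=W[195:240,262:312].reshape(-1,3); r=np.hypot(*(P[:,:2]-[.5168,.009]).T); m=(r>.021)&(r<.027)&(P[:,2]>.056)
print(m.sum(),np.percentile(P[m][:,2],[5,50,95]) if m.any() else 0)
```

```text
[0.51773097 0.00874351 0.17550539] [-0.90127923  0.10427274 -1.05746722] 17.7
58 [0.06165494 0.06459034 0.06738898]
```

View pics/w8.png

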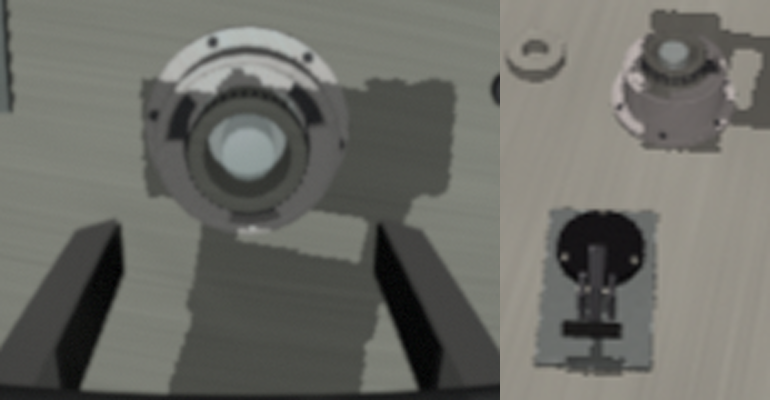

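The ring sits level and home: its top is at about 65 mm, the studs are gone from the slots (at (182,125), (305,105) and (255,212)) and the lens barrel shows in the bore. The stand is empty with the finger raised. Handing in.

```bash
python3 -c "
from station import ctrl
print(ctrl.hand_in())"
```

```text
the job is handed in; nothing more can be done
None
```

I raised the finger, set the lens flat on the housing seat and screwed the ring clockwise about 75° until it was snug on the flange. The job was handed in at about 18 s with the gripper clear of everything; no verdict came back.

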